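# Roll the worn guide roller out of its spring clips

## Task

The orange guide roller on the clip rack is worn. Roll it sideways out of its spring clips onto the rack's ledge, towards the robot, not straight up because the clips hook over it; then lay it flat in the blue tray and let go. Leave the black roller in its clips.

Things in the scene. Friction and masses are not known exactly. Their poses are not given: they have to be found in the camera images.
- orange_roller_center (a point): Centre of the orange rubber roller, 32 mm across, 96 mm long plus 7 mm steel stubs, 0.25-0.5 kg; y = its axis, parallel to rack y; x, z turn as it rolls. Starts in either clip station, 46 mm above the table. Push its middle from behind with an upright finger face: 40 mm out it is past the jaw; kerbs stop it 60 mm out on the ledge, where it can be gripped from above across the middle.
- black_roller_center (a point): Centre of the black roller, same size, in the other station; it stays. Every station has clips 30-42 mm either side of its middle: a fixed steel hook behind and over the roller (67 mm high, back at rack x = +23, roof to x = -6 mm) and a spring jaw in front (lip 42 mm high at x = -18 mm) that folds down into the deck at about 5 N.
- rack: Grey-aluminium rack, fixed. Origin on the table below the line of the seated axes, midway between stations (y = -62.5, +62.5 mm); z up; the way out and the ledge are at -x (robot side). Flat deck 30 mm high, x -86 to +40, y -125 to +125 mm; the middle 56 mm of each station is free of clips in front, behind and above. Ledge: deck in front of the jaws; black kerbs 10 mm high only at its outer ends.
- tray: Blue open tray, fixed, 140 mm (x) by 160 mm (y), walls 25 mm high and 4 mm thick, floor 4 mm above the table. Origin: centre of its underside; z up. The roller fits lying along y with 56 mm to spare.
Not all that is in view belongs to the job. Of the things like the part that bears orange_roller_center, leave any that is purple; of the rest the smaller one is meant.

How it is judged:
By the outcome, as a careful person would: the job done as asked, in the order asked, and still so for the second after the job is handed in, with the robot touching nothing.
It also fails if it takes over 42 s, if anything falls off the work surface, if the arm or the gripper's body presses on something with over 40 N, if the wrist force passes 120 N, or if a joint passes its speed limit or range.

## Robot

A 6-joint arm with a two-finger parallel gripper is mounted at the origin on the work surface. World frame = base frame: x ahead of the robot, y to its left, z up, the work surface at z = 0. Lengths are in m, angles in rad, forces in N, time in s.
With the tool pointing down it reaches from about 0.375 to 0.975 m from the base axis. Payload 3.8 kg.
Tool frame: the origin (TCP) lies at the very end of the fingers, on their centre line; the grasp point (between the pads) lies 19 mm behind it (env.tcp_to_grasp is the distance from the TCP to the grasp point, in m); z points along the fingers, y is the line along which they close (so a half turn about z gives the same grasp; the last joint's range is limited). The gripper opens to 88 mm and grips with 3 to 60 N. Pads are 18 mm wide; open, the fingers measure 123 mm over their backs; the gripper's body (75 mm by 187 mm) begins 45 mm behind the grasp point.
Start: joints at [1.072, 0.264, 1.604, -0, 1.274, -0.037], TCP at [0.301, 0.604, 0.239] pointing down, gripper open.
Joint ranges: [-2.63, 2.63], [-0.94, 2.18], [0.31, 2.57], [-1.31, 4.45], [0, 2.66], [-2.55, 2.55]. Speed limits (rad/s): [2.57, 2.57, 3.14, 3.14, 3.14, 3.14].

## Interface

Orientations are given as a unit quaternion [w, x, y, z].
In Python, from cell import env, imaging, order, nets gives the robot as it stands.
- The arm moves only by the tool move_arm, never from a script. Its argument "moves" is a list of rows, each a list of 7 numbers: the shift along the tool's x, y, z in m, then the turn, a rotation vector about the tool's x, y, z in rad, then the closure, from 0 (fully open) to 1 (shut). A call has 1 to 8 rows; each row shifts and turns the commanded pose from where the row before left it, along the tool's axes as they then stand; what a row does not reach is not made up. A row lasts 1/12 s, in which the tool goes at most 41.7 mm and 7.16 degrees, less where a joint would pass 70% of its speed; a pose out of reach is approached as far as the arm can. A call with a gripper value outside its range is refused whole. The fingers move at their own pace and stop on an object; "newtons" is the grip in N (left out, the last holds). Time passes only in rows, so rows that do not move let the fingers close. It gives the time, the measured TCP pose, the force, the opening and the grip force at its end, in the units of the state.
- env.sense(): the state, without advancing time (a new reading comes with each control period).
- imaging.grab_frame(name): name is "scene" or "top"; returns a dict with "image" (384x512x3 uint8, blue, green, red), "mtx" (3x3 intrinsics, pixels), "pose" (4x4, takes a point from camera to world coordinates). Camera axes: x right, y down, z forward; pixel columns grow to the right and rows downward; lengths in m; the calibration is good to about 2 mm. A picture is of the moment at which its call begins. There is no depth.
- order.close_job(): hands the job in; it is judged then, once.
Trained networks look in a picture, given as the dict that the camera call returned (one of the last four; its "shot" number tells which), for a name from the list of things; names that differ only in an ending like _2 or _b are one class to them, and where a whole thing is asked for, a point or a joint stands for the part that bears it (a point fixed in the world has none). Each returns a list of dicts, best first, with "score" (0 to 1); they miss things now and then, are a little off and sometimes report something else, mostly with a low value. They report only what shows in the picture. A call takes as long as a camera call. They do not tell look-alikes from the thing itself.
- nets.spot_in(target, picture): "centre" ([column, row] in pixels, amid what is visible of it).
- nets.silhouettes(target, picture): "region" (384x512 bool, what is visible of it) and "centre" ([column, row] in pixels, amid what is visible of it).
The state is a dict: "clock": time; "joint_pos": joint angles; "joint_vel": joint speeds; "joint_torque": joint torques, N m; "ee_pos": TCP position; "tcp_rot": TCP orientation; "wrist_force": force on the tool from outside, world axes, zero at the start; "moment": the same for the moment, N m; "opening": opening from 0.0 (shut) to 1.0 (fully open); "gripper_force": force on a finger pad.
Only numpy, scipy, OpenCV 4.12 (cv2) and the standard library are available. Lean on these libraries where they do the work, as an engineer would, in place of code of your own. Each camera call takes 0.05 s, during which the arm holds its last target. There are 200 camera calls.

## Working session

There is one attempt and no reset: what is moved stays moved. The work goes in short steps, Python scripts to look and compute and a tool call to move; the robot and the scene stay as the last step left them, time stands still between calls to the robot, and variables do not carry over. Pictures are saved under pics/ and viewed, at most 10 in all, crops included, and the job is handed in when it is done.

Besides the shell and the picture viewer there is one more tool, called after "Request:" by a JSON object that holds its "op" and its "data". move_arm: Moves the arm, as the interface text tells. Its arguments: {"type":"object","properties":{"moves":{"type":"array","items":{"type":"array","items":{"type":"number"}}},"newtons":{"type":"number"}},"required":["moves"]}

```bash
mkdir -p pics; cat > h.py <<'E'
import numpy as np, cv2
from cell import env, imaging, order, nets
def ray(f,px):
    d=np.linalg.inv(f["mtx"])@np.array([px[0],px[1],1.]); P=np.array(f["pose"])
    return P[:3,3],P[:3,:3]@d
def at_z(f,px,z):
    o,d=ray(f,px); return o+d*(z-o[2])/d[2]
def proj(f,p):
    P=np.array(f["pose"]); c=P[:3,:3].T@(np.array(p)-P[:3,3]); q=f["mtx"]@c; return q[:2]/q[2]
E
python3 - <<'E'
from h import *
fs={n:imaging.grab_frame(n) for n in("scene","top")}
cv2.imwrite("pics/a.png",np.vstack([fs[n]["image"] for n in fs])[:, :])
for n,f in fs.items():
    print(n,np.array(f["pose"]).round(3).tolist())
    for t in("orange_roller_center","black_roller_center","rack","tray"):
        for r in nets.spot_in(t,f):
            print(t,r["score"],np.round(r["centre"]),at_z(f,r["centre"],.046 if 'roller' in t else .02).round(3))
    cv2.imwrite(f"pics/{n}.png",f["image"])
E
```

```text
scene [[-0.851, 0.358, -0.384, 0.919], [0.525, 0.548, -0.651, 0.761], [-0.023, -0.756, -0.654, 0.719], [0.0, 0.0, 0.0, 1.0]]
orange_roller_center 0.81 [228. 215.] [0.649 0.158 0.046]
orange_roller_center 0.76 [300. 184.] [0.471 0.159 0.046]
orange_roller_center 0.68 [219. 155.] [ 0.573 -0.029  0.046]
orange_roller_center 0.56 [219. 153.] [ 0.568 -0.035  0.046]
rack 0.86 [218. 156.] [ 0.563 -0.055  0.02 ]
tray 0.84 [352. 256.] [0.489 0.359 0.02 ]
top [[-0.019, -0.997, 0.07, 0.503], [-1.0, 0.02, 0.011, 0.079], [-0.013, -0.069, -0.998, 0.822], [0.0, 0.0, 0.0, 1.0]]
orange_roller_center 0.87 [228. 237.] [0.452 0.14  0.046]
orange_roller_center 0.76 [305. 182.] [ 0.566 -0.028  0.046]
orange_roller_center 0.61 [231. 156.] [0.627 0.131 0.046]
black_roller_center 0.55 [369. 183.] [ 0.562 -0.164  0.046]
rack 0.9 [333. 197.] [ 0.535 -0.092  0.02 ]
tray 0.66 [136. 223.] [0.486 0.346 0.02 ]
```

View pics/top.png

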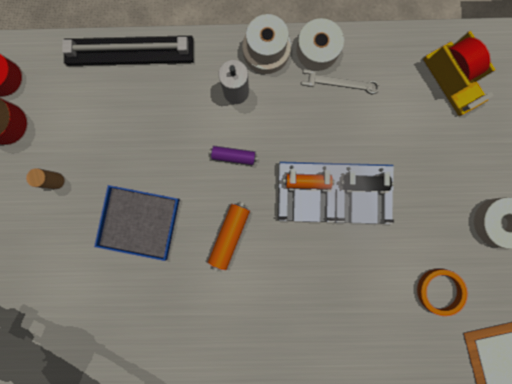

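View pics/scene.png

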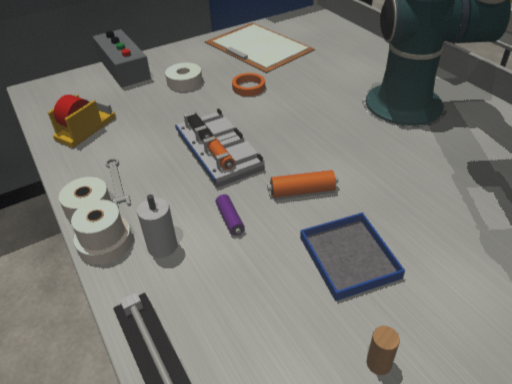

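Candidates in the top view for the orange roller:
- (308,181): orange roller in the clips, small.
- (229,237): loose orange roller, larger.
- (233,155): purple roller.
- (46,179): brown-orange post.

By the description I choose the one in the clips at (308,181). The black roller is at (369,183) and the tray at (138,223).

```bash
python3 - <<'E'
from h import *
f=imaging.grab_frame("top")
for t,z in(("rack",.03),("tray",.025),("orange_roller_center",.046),("black_roller_center",.046)):
    for r in nets.silhouettes(t,f)[:4]:
        ys,xs=np.nonzero(r["region"])
        P=np.array([at_z(f,(x,y),z)[:2] for x,y in zip(xs,ys)],np.float32)
        rc=cv2.minAreaRect(P*1000); print(t,r["score"],np.round(r["centre"]),np.round(rc[0]),np.round(rc[1]),round(rc[2],1))
        print(np.round(cv2.boxPoints(rc)).tolist())
c=f["image"][150:235,265:405]
cv2.imwrite("pics/crop.png",cv2.resize(c,None,fx=5,fy=5,interpolation=cv2.INTER_CUBIC))
E
```

```text
tray 0.67 [135. 220.] [487. 345.] [167. 142.] 78.4
[[400.0, 278.0], [539.0, 249.0], [573.0, 413.0], [434.0, 442.0]]
orange_roller_center 0.86 [227. 236.] [454. 141.] [ 45. 156.] 67.1
[[373.0, 150.0], [517.0, 90.0], [535.0, 131.0], [391.0, 192.0]]
orange_roller_center 0.67 [231. 156.] [629. 127.] [106.  34.] 82.4
[[606.0, 77.0], [639.0, 73.0], [653.0, 178.0], [620.0, 182.0]]
orange_roller_center 0.55 [307. 180.] [569. -34.] [108.  30.] 88.8
[[553.0, -87.0], [583.0, -88.0], [585.0, 20.0], [555.0, 20.0]]
black_roller_center 0.65 [370. 183.] [ 563. -159.] [109.  33.] 86.1
[[542.0, -212.0], [575.0, -215.0], [583.0, -106.0], [550.0, -103.0]]
```

View pics/crop.png

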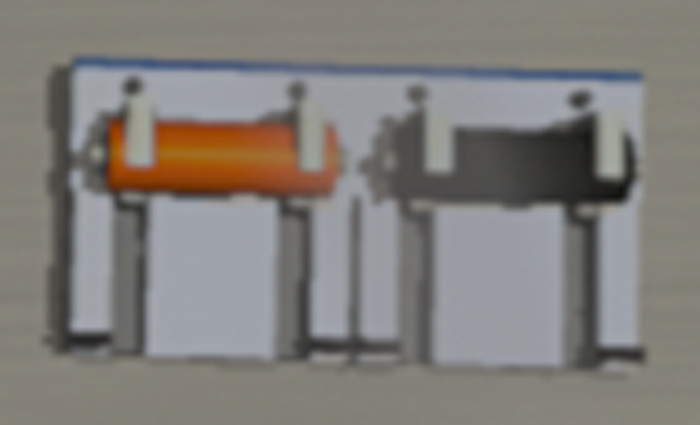

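The crop confirms the choice: the small orange roller sits in two hooks (crop x≈140 and 312), with the black one beside it. The deck corners in the crop are about (73,60), (642,75), (642,370) and (68,350).

```bash
python3 - <<'E'
from h import *
f=imaging.grab_frame("top")
g=lambda x,y,z:at_z(f,((x+.5)/5-.5+265,(y+.5)/5-.5+150),z)
c=[g(73,64,.03),g(642,78,.03),g(642,370,.03),g(68,352,.03)]
print(np.round(c,3).tolist())
m=np.array([[40,125],[40,-125],[-86,-125],[-86,125]])/1000.
w=np.array(c)[:,:2]; A,B=m-m.mean(0),w-w.mean(0)
U,S,V=np.linalg.svd(A.T@B); R=(U@V).T; t=w.mean(0)-R@m.mean(0)
print("yaw",np.degrees(np.arctan2(R[1,0],R[0,0])),"t",t,"res",(m@R.T+t-w).round(4).tolist())
for s in(.0625,-.0625): print("station",t+R@[0,s])
print("roller ends",g(107,157,.046),g(340,163,.046), "stubs",g(88,157,.046),g(345,163,.046),"clips",(g(140,140,.067)+g(312,145,.067))/2)
s=env.sense();print(s["ee_pos"],s["tcp_rot"],s["opening"],s["clock"],s["wrist_force"])
from scipy.spatial.transform import Rotation as Ro
q=s["tcp_rot"];print(Ro.from_quat([q[1],q[2],q[3],q[0]]).as_matrix().round(3))
E
```

```text
[[0.613, 0.026, 0.03], [0.602, -0.224, 0.03], [0.474, -0.218, 0.03], [0.486, 0.032, 0.03]]
yaw -2.681441972745838 t [ 0.566647   -0.09696284] res [[-0.0005, -0.0003], [-0.0009, -0.0001], [0.0011, -0.0001], [0.0003, 0.0004]]
station [ 0.56957093 -0.03453127]
station [ 0.56372307 -0.15939441]
roller ends [0.57005346 0.01366559 0.046     ] [ 0.56546307 -0.08644949  0.046     ] stubs [0.57021674 0.02185117 0.046     ] [ 0.56542035 -0.08859572  0.046     ] clips [ 0.57334627 -0.03456351  0.067     ]
[0.30075236 0.60432096 0.23876767] [1.27127975e-05 2.28832020e-01 9.73465924e-01 4.33055461e-05] 1.0041444326612972 0.8 [-1.09934945  0.10379318  0.86490497]
[[-0.895  0.446  0.   ]
 [ 0.446  0.895  0.   ]
 [-0.     0.    -1.   ]]
```

Request:
{"op": "move_arm", "data": {"moves": [[-0.039,-0.005,0.003,0,0,0.06,0],[-0.039,-0.005,0.003,0,0,0.06,0],[-0.039,-0.005,0.003,0,0,0.06,0],[-0.039,-0.005,0.003,0,0,0.06,0],[-0.039,-0.005,0.003,0,0,0.06,0],[-0.039,-0.005,0.003,0,0,0.06,0],[-0.039,-0.005,0.003,0,0,0.06,0],[-0.039,-0.005,0.003,0,0,0.06,0]]}}

```text
clock: 1.47
ee_pos: [0.5193, 0.3795, 0.2147]
tcp_rot: [0.0, 0.455, 0.89, 0.0]
wrist_force: [0.2, 0.9, 0.2]
opening: 1.002
gripper_force: 0.0
```

Request:
{"op": "move_arm", "data": {"moves": [[-0.037,-0.005,0.003,0,0,0.06,0],[-0.037,-0.005,0.003,0,0,0.06,0],[-0.037,-0.005,0.003,0,0,0.06,0],[-0.037,-0.005,0.003,0,0,0.06,0],[-0.037,-0.005,0.003,0,0,0.06,0],[-0.037,-0.005,0.003,0,0,0.06,0],[-0.037,-0.005,0.003,0,0,0.06,0],[-0.037,-0.005,0.003,0,0,0.06,0]]}}

```text
clock: 2.13
ee_pos: [0.6016, 0.0952, 0.1908]
tcp_rot: [0.0, 0.654, 0.757, 0.0]
wrist_force: [0.6, -0.2, -0.2]
opening: 1.001
gripper_force: 0.0
```

```bash
cat >> h.py <<'E'
from scipy.spatial.transform import Rotation as Ro
def togo(p,yaw_y):
    "shift in tool axes and turn about tool z, to world point p with tool y at yaw_y rad"
    s=env.sense(); q=s["tcp_rot"]; R=Ro.from_quat([q[1],q[2],q[3],q[0]]).as_matrix()
    a=np.arctan2(R[1,1],R[0,1]); d=-(yaw_y-a); d=(d+np.pi/2)%np.pi-np.pi/2
    print("t",s["clock"],"pos",np.round(s["ee_pos"],4),"F",np.round(s["wrist_force"],1),"open",round(s["opening"],3),"grip",round(s["gripper_force"],1))
    print("shift tool",(R.T@(np.array(p)-s["ee_pos"])).round(4),"turn z",round(d,4),"tilt",np.round(R[:,2],3))
E
python3 -c "
from h import *
togo([.5696,-.0345,.12],np.radians(-2.68))"
```

```text
t 2.1333 pos [0.6016 0.0952 0.1908] F [ 0.6 -0.2 -0.2] open 1.001 grip 0.0
shift tool [-0.1236 -0.0506  0.0707] turn z 0.1927 tilt [ 0.001  0.    -1.   ]
```

Request:
{"op": "move_arm", "data": {"moves": [[-0.03,-0.015,0.015,0,0,0.05,0],[-0.03,-0.015,0.015,0,0,0.05,0],[-0.03,-0.015,0.015,0,0,0.05,0],[-0.03,-0.015,0.015,0,0,0.043,0],[0,0,0,0,0,0,0],[0,0,0,0,0,0,0]]}}

```text
clock: 2.63
ee_pos: [0.5487, -0.0282, 0.1296]
tcp_rot: [-0.001, 0.723, 0.69, -0.001]
wrist_force: [0.1, 0.0, -0.3]
opening: 0.997
gripper_force: 0.0
```

```bash
python3 -c "
from h import *
togo([.5696,-.0345,.036],np.radians(-2.68))"
```

```text
t 2.6333 pos [ 0.5487 -0.0282  0.1296] F [ 0.1  0.  -0.3] open 0.997 grip 0.0
shift tool [-0.0053  0.0214  0.0936] turn z -0.0001 tilt [-0.002  0.    -1.   ]
```

Request:
{"op": "move_arm", "data": {"moves": [[-0.0053,0.0214,0.01,0,0,0,0],[0,0,0.02,0,0,0,0],[0,0,0.02,0,0,0,0],[0,0,0.015,0,0,0,0],[0,0,0.01,0,0,0,0],[0,0,0,0,0,0,0]]}}

```text
clock: 3.13
ee_pos: [0.5706, -0.032, 0.054]
tcp_rot: [-0.001, 0.722, 0.692, -0.001]
wrist_force: [-0.4, -0.4, 0.3]
opening: 1.004
gripper_force: 0.0
```

```bash
python3 - <<'E'
from h import *
togo([.5696,-.0345,.036],np.radians(-2.68))
f=imaging.grab_frame("scene")
cv2.imwrite("pics/b.png",cv2.resize(f["image"][80:210,140:300],None,fx=4,fy=4))
E
```

```text
t 3.1333 pos [ 0.5706 -0.032   0.054 ] F [-0.4 -0.4  0.3] open 1.004 grip 0.0
shift tool [-0.0025 -0.0009  0.018 ] turn z 0.0043 tilt [-0.003  0.001 -1.   ]
```

View pics/b.png

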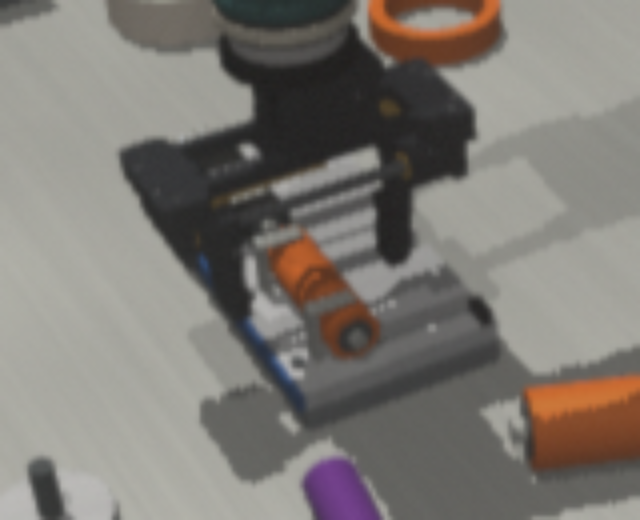

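The gripper straddles the orange roller, with the far finger behind the rack and the near finger over the ledge. I'll go down, then push with the far finger.

Request:
{"op": "move_arm", "data": {"moves": [[-0.0025,0,0.01,0,0,0,0],[0,0,0.007,0,0,0,0],[0,0,0,0,0,0,0],[0,-0.01,0,0,0,0,0],[0,-0.01,0,0,0,0,0],[0,-0.006,0,0,0,0,0],[0,-0.004,0,0,0,0,0],[0,-0.004,0,0,0,0,0]]}}

```text
clock: 3.85
ee_pos: [0.5379, -0.0343, 0.0395]
tcp_rot: [0.001, 0.723, 0.691, 0.001]
wrist_force: [4.5, 0.8, -1.0]
opening: 0.998
gripper_force: 1.9
```

Request:
{"op": "move_arm", "data": {"moves": [[0,-0.004,0,0,0,0,0],[0,-0.004,0,0,0,0,0],[0,-0.004,0,0,0,0,0],[0,-0.004,0,0,0,0,0],[0,-0.004,0,0,0,0,0],[0,-0.004,0,0,0,0,0]]}}

```text
clock: 4.35
ee_pos: [0.521, -0.0336, 0.043]
tcp_rot: [0.006, 0.723, 0.691, 0.006]
wrist_force: [13.8, 1.7, 8.8]
opening: 1.001
gripper_force: 6.5
```

```bash
python3 -c "
from h import *
togo([.5696-.085*.9989,-.0345+.085*.0468,.036],np.radians(-2.68))"
```

```text
t 4.35 pos [ 0.521  -0.0336  0.043 ] F [13.8  1.7  8.8] open 1.001 grip 6.5
shift tool [ 0.0015 -0.0365  0.0064] turn z 0.0026 tilt [ 0.016 -0.001 -1.   ]
```

Request:
{"op": "move_arm", "data": {"moves": [[0,-0.001,0.003,0,0,0,0],[0,-0.002,0.003,0,0,0,0],[0,-0.004,0.001,0,0,0,0],[0,-0.004,0.001,0,0,0,0],[0,-0.004,0,0,0,0,0]]}}

```text
clock: 4.77
ee_pos: [0.5044, -0.0332, 0.0345]
tcp_rot: [0.005, 0.723, 0.691, 0.004]
wrist_force: [1.4, -0.3, 0.8]
opening: 0.999
gripper_force: 0.4
```

```bash
python3 - <<'E'
from h import *
togo([.5696-.085*.9989,-.0345+.085*.0468,.036],np.radians(-2.68))
f=imaging.grab_frame("scene")
cv2.imwrite("pics/c.png",cv2.resize(f["image"][80:210,140:300],None,fx=4,fy=4))
E
```

```text
t 4.7667 pos [ 0.5044 -0.0332  0.0345] F [ 1.4 -0.3  0.8] open 0.999 grip 0.4
shift tool [ 0.0018 -0.0197 -0.0017] turn z 0.0027 tilt [ 0.012 -0.001 -1.   ]
```

View pics/c.png

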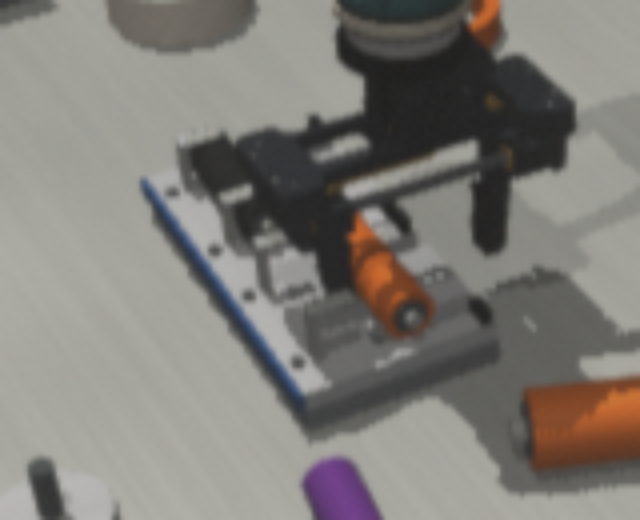

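The roller is out past the jaw. I'll keep pushing it onto the ledge.

Request:
{"op": "move_arm", "data": {"moves": [[0,-0.004,0,0,0,0,0],[0,-0.004,0,0,0,0,0],[0,-0.004,0,0,0,0,0],[0,-0.004,0,0,0,0,0],[0,-0.003,0,0,0,0,0],[0,0,0,0,0,0,0]]}}

```text
clock: 5.32
ee_pos: [0.4784, -0.0316, 0.0304]
tcp_rot: [-0.0, 0.723, 0.691, -0.0]
wrist_force: [0.8, -0.4, 3.5]
opening: 1.002
gripper_force: 2.1
```

```bash
python3 - <<'E'
from h import *
p=[.5696-.060*.9989,-.0345+.060*.0468,.036]
togo(p,np.radians(-2.68))
f=imaging.grab_frame("scene")
cv2.imwrite("pics/d.png",cv2.resize(f["image"][80:210,140:300],None,fx=4,fy=4))
E
```

```text
t 5.3167 pos [ 0.4784 -0.0316  0.0304] F [ 0.8 -0.4  3.5] open 1.002 grip 2.1
shift tool [ 0.0013  0.0312 -0.0056] turn z 0.0027 tilt [-0.001  0.    -1.   ]
```

View pics/d.png

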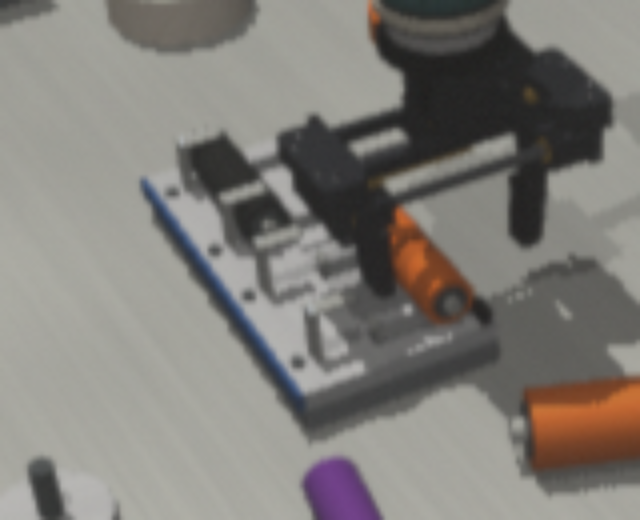

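The roller rests against the kerb at the front of the ledge. I'll recentre the gripper over it and grip.

Request:
{"op": "move_arm", "data": {"moves": [[0,0,-0.005,0,0,0,0],[0.001,0.01,0,0,0,0,0],[0,0.01,0,0,0,0,0],[0,0.01,0,0,0,0,0],[0,0,0,0,0,0,0],[0,0,0,0,0,0,0.4],[0,0,0,0,0,0,0.5]], "newtons": 20}}

```text
clock: 5.95
ee_pos: [0.509, -0.0319, 0.0352]
tcp_rot: [-0.001, 0.722, 0.691, -0.0]
wrist_force: [-0.2, -1.1, -0.6]
opening: 0.871
gripper_force: 0.0
```

Request:
{"op": "move_arm", "data": {"moves": [[0,0,0,0,0,0,0.8],[0,0,0,0,0,0,0.8],[0,0,0,0,0,0,0.8],[0,0,0,0,0,0,0.8],[0,0,0,0,0,0,0.8]], "newtons": 20}}

```text
clock: 6.37
ee_pos: [0.5092, -0.032, 0.0358]
tcp_rot: [0.0, 0.723, 0.691, -0.0]
wrist_force: [-0.5, 0.6, -0.1]
opening: 0.501
gripper_force: 0.0
```

```bash
python3 - <<'E'
from h import *
togo([.5696-.060*.9989,-.0345+.060*.0468,.036],np.radians(-2.68))
E
```

```text
t 6.3667 pos [ 0.5092 -0.032   0.0358] F [-0.5  0.6 -0.1] open 0.501 grip 0.0
shift tool [ 0.0003  0.0005 -0.0002] turn z 0.0027 tilt [-0. -0. -1.]
```

Request:
{"op": "move_arm", "data": {"moves": [[0,0,0,0,0,0,0.8],[0,0,0,0,0,0,0.8],[0,0,0,0,0,0,0.8],[0,0,0,0,0,0,0.8],[0,0,0,0,0,0,0.8],[0,0,0,0,0,0,0.8]], "newtons": 25}}

```text
clock: 6.87
ee_pos: [0.5097, -0.032, 0.036]
tcp_rot: [0.0, 0.722, 0.691, 0.0]
wrist_force: [0.1, -0.9, 2.1]
opening: 0.355
gripper_force: 25.0
```

Request:
{"op": "move_arm", "data": {"moves": [[0,0,-0.005,0,0,0,0.8],[0,0,-0.015,0,0,0,0.8],[0,0,-0.025,0,0,0,0.8],[0,0,-0.025,0,0,0,0.8],[0,0,-0.02,0,0,0,0.8],[0,0,0,0,0,0,0.8]], "newtons": 25}}

```text
clock: 7.37
ee_pos: [0.5116, -0.0322, 0.1295]
tcp_rot: [0.002, 0.722, 0.691, 0.002]
wrist_force: [1.5, -0.8, -3.8]
opening: 0.355
gripper_force: 25.0
```

```bash
python3 - <<'E'
from h import *
f=imaging.grab_frame("top")
# tray corners: blue rim pixels -> rotated rectangle
hsv=cv2.cvtColor(f["image"],cv2.COLOR_BGR2HSV)
m=cv2.inRange(hsv,(105,120,40),(130,255,255)); m[:, 200:]=0; m[:180]=0; m[265:]=0
ys,xs=np.nonzero(m)
P=np.array([at_z(f,(x,y),.025)[:2] for x,y in zip(xs,ys)],np.float32)*1000
rc=cv2.minAreaRect(P); print(rc, cv2.boxPoints(rc).round().tolist())
togo([.489,.347,.14],np.radians(-12))
cv2.imwrite("pics/e.png",f["image"])
E
```

```text
((486.5565185546875, 344.1164855957031), (161.35177612304688, 137.7032928466797), 77.90830993652344) [[402.0, 280.0], [537.0, 251.0], [571.0, 409.0], [436.0, 437.0]]
t 7.4167 pos [ 0.5105 -0.0321  0.1273] F [ 0.4  0.3 -4.7] open 0.351 grip 25.0
shift tool [ 0.3778 -0.0381 -0.0129] turn z 0.1654 tilt [ 0.004 -0.    -1.   ]
```

View pics/e.png

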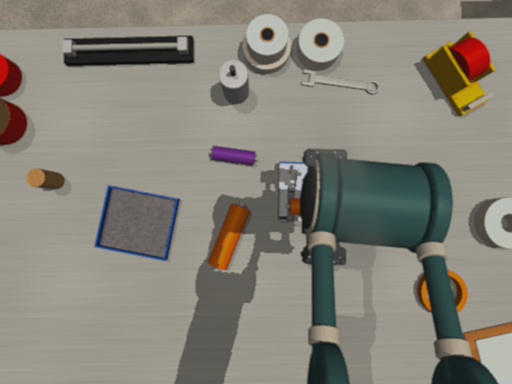

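The roller is in the grip (25 N, opening 0.35 ≈ 31 mm). The tray centre is at pixel (138,223), world (0.487, 0.344), with its long side at 77.9°.

Request:
{"op": "move_arm", "data": {"moves": [[0.01,0,-0.005,0,0,0.04,0.8],[0.02,0,-0.005,0,0,0.04,0.8],[0.03,0,-0.003,0,0,0.04,0.8],[0.035,0,0,0,0,0.045,0.8],[0.035,0,0,0,0,0,0.8],[0.035,0,0,0,0,0,0.8],[0.035,0,0,0,0,0,0.8],[0.035,0,0,0,0,0,0.8]]}}

```text
clock: 8.08
ee_pos: [0.5479, 0.2002, 0.1355]
tcp_rot: [-0.001, 0.777, 0.63, -0.002]
wrist_force: [1.4, -0.3, -3.7]
opening: 0.354
gripper_force: 25.0
```

Request:
{"op": "move_arm", "data": {"moves": [[0.035,0,0,0,0,0,0.8],[0.03,0,0,0,0,0,0.8],[0.025,0,0,0,0,0,0.8],[0.02,0,0,0,0,0,0.8],[0.01,0,0,0,0,0,0.8],[0,0,0,0,0,0,0.8]]}}

```text
clock: 8.58
ee_pos: [0.5735, 0.3178, 0.1359]
tcp_rot: [-0.001, 0.776, 0.63, -0.002]
wrist_force: [0.1, -0.2, -3.6]
opening: 0.36
gripper_force: 25.0
```

```bash
python3 - <<'E'
from h import *
togo([.487,.344,.011],np.radians(-12.1))
E
```

```text
t 8.5833 pos [0.5735 0.3178 0.1359] F [ 0.1 -0.2 -3.6] open 0.36 grip 25.0
shift tool [ 0.0081 -0.0897  0.1251] turn z 0.0043 tilt [-0.004 -0.001 -1.   ]
```

Request:
{"op": "move_arm", "data": {"moves": [[0.002,-0.02,0,0,0,0.004,0.8],[0.002,-0.03,0,0,0,0,0.8],[0.002,-0.03,0,0,0,0,0.8],[0.002,-0.01,0.01,0,0,0,0.8],[0,0,0.025,0,0,0,0.8],[0,0,0.025,0,0,0,0.8],[0,0,0.015,0,0,0,0.8],[0,0,0,0,0,0,0.8]]}}

```text
clock: 9.25
ee_pos: [0.4847, 0.3396, 0.0583]
tcp_rot: [-0.0, 0.778, 0.628, -0.005]
wrist_force: [-1.2, -0.0, -5.5]
opening: 0.355
gripper_force: 25.0
```

```bash
python3 - <<'E'
from h import *
togo([.487,.344,.011],np.radians(-12.1))
f=imaging.grab_frame("scene")
cv2.imwrite("pics/f.png",f["image"])
E
```

```text
t 9.25 pos [0.4847 0.3396 0.0583] F [-1.2 -0.  -5.5] open 0.355 grip 25.0
shift tool [0.0052 0.0016 0.0472] turn z -0.0023 tilt [-0.008 -0.006 -1.   ]
```

View pics/f.png

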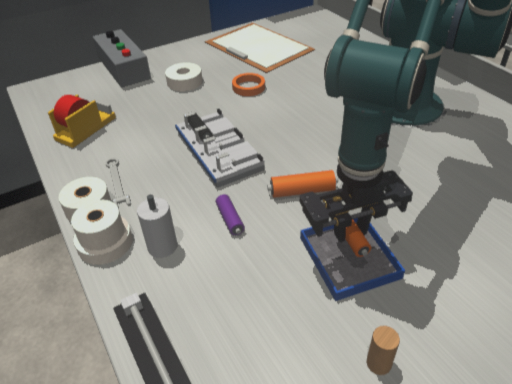

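The roller hangs level over the tray at about (355,238), and the black roller is still in its clips at (197,122). I'll lower it.

Request:
{"op": "move_arm", "data": {"moves": [[0.005,0.001,0.01,0,0,0,0.8],[0,0,0.014,0,0,0,0.8],[0,0,0.01,0,0,0,0.8],[0,0,0.006,0,0,0,0.8],[0,0,0.003,0,0,0,0.8],[0,0,0.002,0,0,0,0.8],[0,0,0,0,0,0,0.8]]}}

```text
clock: 9.88
ee_pos: [0.4907, 0.348, 0.0186]
tcp_rot: [0.0, 0.778, 0.628, -0.0]
wrist_force: [-0.3, 0.0, -3.9]
opening: 0.358
gripper_force: 25.0
```

```bash
python3 - <<'E'
from h import *
togo([.487,.344,.011],np.radians(-12.1))
E
```

```text
t 9.8833 pos [0.4907 0.348  0.0186] F [-0.3  0.  -3.9] open 0.358 grip 25.0
shift tool [-0.0047 -0.0027  0.0076] turn z -0.0019 tilt [-0. -0. -1.]
```

Request:
{"op": "move_arm", "data": {"moves": [[0,0,0.003,0,0,0,0.8],[0,0,0.003,0,0,0,0.8],[0,0,0.001,0,0,0,0.8],[0,0,0,0,0,0,0.8],[0,0,0,0,0,0,0.8]]}}

```text
clock: 10.3
ee_pos: [0.4905, 0.348, 0.0117]
tcp_rot: [-0.0, 0.778, 0.628, -0.0]
wrist_force: [0.2, 0.8, -4.1]
opening: 0.353
gripper_force: 25.0
```

Request:
{"op": "move_arm", "data": {"moves": [[0,0,0.001,0,0,0,0.8],[0,0,0.001,0,0,0,0.8],[0,0,0,0,0,0,0.8],[0,0,0,0,0,0,0.8]]}}

```text
clock: 10.63
ee_pos: [0.4908, 0.3482, 0.01]
tcp_rot: [0.0, 0.778, 0.628, 0.0]
wrist_force: [-1.2, -0.8, -1.7]
opening: 0.355
gripper_force: 25.0
```

Touching the floor, so I'll release slowly and rise.

Request:
{"op": "move_arm", "data": {"moves": [[0,0,0,0,0,0,0.62],[0,0,0,0,0,0,0.6],[0,0,0,0,0,0,0.5],[0,0,0,0,0,0,0.4],[0,0,0,0,0,0,0.4],[0,0,0,0,0,0,0.4],[0,0,0,0,0,0,0.4]]}}

```text
clock: 11.22
ee_pos: [0.4906, 0.3481, 0.0098]
tcp_rot: [0.0, 0.778, 0.628, 0.0]
wrist_force: [-0.8, -0.4, -0.6]
opening: 0.596
gripper_force: 0.0
```

Request:
{"op": "move_arm", "data": {"moves": [[0,0,-0.01,0,0,0,0.4],[0,0,-0.02,0,0,0,0.4],[0,0,-0.03,0,0,0,0.4],[0,0,-0.035,0,0,0,0.4],[0,0,-0.035,0,0,0,0.4],[0,0,-0.03,0,0,0,0.4],[0,0,0,0,0,0,0.4],[0,0,0,0,0,0,0.4]]}}

```text
clock: 11.88
ee_pos: [0.4923, 0.3492, 0.1735]
tcp_rot: [0.0, 0.778, 0.628, 0.003]
wrist_force: [-0.5, -0.2, -0.6]
opening: 0.597
gripper_force: 0.0
```

```bash
python3 - <<'E'
from h import *
togo([.487,.344,.011],np.radians(-12.1))
f=imaging.grab_frame("scene")
cv2.imwrite("pics/g.png",f["image"])
E
```

```text
t 11.8833 pos [0.4923 0.3492 0.1735] F [-0.5 -0.2 -0.6] open 0.597 grip 0.0
shift tool [-0.0069 -0.0048  0.1624] turn z -0.0018 tilt [ 0.005  0.004 -1.   ]
```

View pics/g.png

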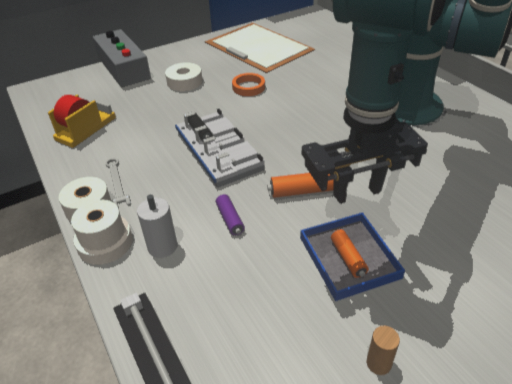

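The orange roller lies flat in the tray at (348,252), the gripper is clear, and the black roller is still in its clips at (197,122).

```bash
python3 -c "
from h import *
print(order.close_job())"
```

```text
the job is handed in; nothing more can be done
None
```

The orange roller was pushed out of its clips onto the ledge, then laid flat in the blue tray and released; the black roller stayed in its clips, and I handed the job in at about 12 s on the robot's clock (the verdict was not shown).

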